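Gauge the tongues of three guide shoes and sort them

ROBOT

A 6-joint arm with a two-finger parallel gripper is mounted at the origin on a cart in front of the work surface, level with it; the furniture and walls round the work are solid. World frame = base frame: x ahead of the robot, y to its left, z up, the work surface at z = 0. Lengths are in m, angles in rad, forces in N, time in s.
With the tool pointing down it reaches from about 0.225 to 0.875 m from the base axis. Payload 3.4 kg.
Tool frame: the origin (TCP) lies between the finger pads; the fingertips stand 19 mm ahead of it and the grasp point (between the pads) is the TCP; z points along the fingers, y is the line along which they close (so a half turn about z gives the same grasp; the last joint's range is limited). The gripper opens to 85 mm and grips with 20 to 120 N. Pads are 22 mm wide; open, the fingers measure 114 mm over their backs; the gripper's body (76 mm by 85 mm) begins 54 mm behind the grasp point. The pads swing forward as they close: fully open they stand 13 mm farther back than shut.
Start: joints at [1.217, 0.276, 1.505, -0, 1.361, -0.121], TCP at [0.133, 0.56, 0.25] pointing down, gripper open.
Joint ranges: [-2.89, 2.89], [-0.75, 2.08], [0.22, 2.7], [-1.18, 4.32], [0.11, 2.71], [-2.7, 2.7]. Speed limits (rad/s): [2.57, 2.57, 3.14, 3.14, 3.14, 3.14].

INTERFACE

Orientations are given as a unit quaternion [w, x, y, z].
In Python, from rig import get_state, imaging, ticket gives the robot as it stands. The module is installed in compiled form; this text tells all that it offers.
- The arm moves only by the shell command python3 -m inch 'ROWS' [FORCE]. ROWS is JSON, a list of rows, each an object with "claw": the opening, from -1 (shut) to 1 (fully open); "travel": the shift along the world's x, y, z in units of 200 mm (1.0 is 200 mm), a list of three; "turn": the turn about the world's z in units of 180 degrees (1.0 is 180 degrees). A call has 1 to 5 rows; each row is the pose to reach, as a shift and turn from the pose commanded when the call began, turning the shorter way round; what a row does not reach only later rows make up. A row lasts 1/10 s, in which the tool goes at most 50 mm and 8.59 degrees, less where a joint would pass 70% of its speed; a pose out of reach is approached as far as the arm can. A call with a number of a shift or a turn outside -1 to 1 is refused whole. A call with a gripper value outside its range is refused whole. The fingers move at their own pace and stop on an object; FORCE is the grip in N (left out, the last holds). Time passes only in rows, so rows that repeat a pose let the fingers close. It gives the time, the measured TCP pose, the force, the opening and the grip force at its end, in the units of the state.
- get_state(): the state, without advancing time (a new reading comes with each control period).
- imaging.get_image(name): name is "side" or "top"; returns the picture (400x640x3 uint8, red, green, blue); there is no depth.
- imaging.camera_params(name): a dict with "camera_matrix" (3x3 intrinsics, pixels), "cam_to_world" (4x4, takes a point from camera to world coordinates). Camera axes: x right, y down, z forward; pixel columns grow to the right and rows downward; lengths in m; the calibration is good to about 2 mm. A picture is of the moment at which its call begins. camera_params takes no time and is no camera call.
- ticket.sign_off(): hands the job in; it is judged then, once.
The state is a dict: "clock": time; "qpos": joint angles; "qd": joint speeds; "effort": joint torques, N m; "position": TCP position; "ee_rot": TCP orientation; "contact_force": force on the tool from outside, world axes, zero at the start; "moment": the same for the moment, N m; "width": finger opening in m; "gripper_force": force on a finger pad.
Only numpy, scipy, OpenCV 4.12 (cv2) and the standard library are available. Lean on these libraries where they do the work, as an engineer would, in place of code of your own. Each camera call takes 0.05 s, during which the arm holds its last target. There are 200 camera calls.

TASK

Sort the three guide shoes with the steel gap gauge, one at a time: slide the shoe's tongue into the open end of the gap, plate on top and in line with it, pressing lightly until it really stops (feel sideways if it only catches on a corner; never force it), and set that shoe down upright in its bay of the wooden tray before taking the next. A shoe too wide to enter the mouth goes in the bay next to the tray's round thumb tab, one that enters but stops at the inner step is good and goes in the middle bay, and one that runs through to the closed back goes in the bay farthest from the tab. Gauge all three, and leave the other things on the bench where they are.

Things in the scene. Friction and masses are not known exactly. Their poses are not given: they have to be found in the camera images.
- gauge: Gap gauge: U-shaped steel plate fixed flat on the worktop, 16 mm thick, 112 long (x), 90 wide (y). The gap is open above, down to the worktop and at its -x end (mouth). Origin on the gap's centre line at worktop height; x runs along the gap, inward. Square corners, no lead-in. A shoe's cover plate passes 4 mm above it when the shoe slides on the worktop.
- gauge_mouth (a point): Middle of the gauge's mouth at worktop height, gauge x = -50 mm; axes as the gauge. From here the gap is 35 mm wide (GO) for 46 mm. A 37 mm tongue stops with its front face here, shoe centre 20 mm outside. A 33 mm one has 1 mm play each side; slightly off line it catches on a corner here and must be shifted sideways by feel.
- gauge_step (a point): Middle of the inner step at worktop height, gauge x = -4 mm; the gap narrows on both sides to 31 mm (NO-GO) for another 46 mm. A 33 mm tongue stops with its front face here, shoe centre at gauge x = -24 mm. A 29 mm one has 1 mm play each side and may catch on a corner here until shifted sideways.
- gauge_back (a point): Middle of the gap's closed back at worktop height, gauge x = +42 mm. A 29 mm tongue runs in until its front face stops here, shoe centre at gauge x = +22 mm.
- tray: Fixed wooden sorting tray, 82 mm (x) by 246 mm (y), walls 14 mm high and 6 mm thick, three equal open bays in a row along y; a round wooden thumb tab sticks out of its +y end. Origin at the centre of its underside.
- bay_tab (a point): Centre of the floor of the tray's tab-end (next to the round thumb tab) bay, 4 mm above the worktop; each bay is 74 mm along the row and 70 mm across; walls reach 14 mm above the worktop. Axes are the tray's.
- bay_mid (a point): Centre of the floor of the tray's middle bay, 4 mm above the worktop; each bay is 74 mm along the row and 70 mm across; walls reach 14 mm above the worktop. Axes are the tray's.
- bay_far (a point): Centre of the floor of the tray's far (away from the tab) bay, 4 mm above the worktop; each bay is 74 mm along the row and 70 mm across; walls reach 14 mm above the worktop. Axes are the tray's.
- shoe_a_mid (a point): Guide shoe shoe_a; point at mid height, 28 mm above its underside. Three look alike from above: steel tongue below, 40 long (x), 20 tall, width (y) 29, 33 or 37 mm, each once, to be found by gauging; cover plate 50 (x) x 46 x 6 mm hides it; grip rib along x on top, 38 long, 14 wide, from 26 to 56 mm above the underside. Tongue and rib are centred. 0.16 kg. Starts standing on its tongue.
- shoe_b_mid (a point): Guide shoe shoe_b; point at mid height, 28 mm above its underside. Three look alike from above: steel tongue below, 40 long (x), 20 tall, width (y) 29, 33 or 37 mm, each once, to be found by gauging; cover plate 50 (x) x 46 x 6 mm hides it; grip rib along x on top, 38 long, 14 wide, from 26 to 56 mm above the underside. Tongue and rib are centred. 0.16 kg. Starts standing on its tongue.
- shoe_c_mid (a point): Guide shoe shoe_c; point at mid height, 28 mm above its underside. Three look alike from above: steel tongue below, 40 long (x), 20 tall, width (y) 29, 33 or 37 mm, each once, to be found by gauging; cover plate 50 (x) x 46 x 6 mm hides it; grip rib along x on top, 38 long, 14 wide, from 26 to 56 mm above the underside. Tongue and rib are centred. 0.16 kg. Starts standing on its tongue.
- pot_1: Small tan and white pot, 62 mm across, 35 mm tall; a bystander, loose. Origin at the centre of its underside.
- wax_bar: Ochre wax bar 85x35x20 mm; a bystander, loose. Origin at the centre of its underside.
- mounted_stone_green: Green mounted stone on a short shank, 62x20x23 mm; a bystander, loose. Origin at the centre of its underside.
- cork_block: Cork block 105x50x32 mm; a bystander, loose. Origin at the centre of its underside.
- insole_cork_l: Cork insole 185x78x17 mm; a bystander, loose. Origin at the centre of its underside.
Mind the look-alikes: they are no part of the job. Leave any black or turquoise look-alike of the part that bears shoe_a_mid alone.

How it is judged:
On the way, in this order (a step that is already met when the one before it is completed fails the run):
1. a first shoe is pushed into the gauge up to its true stop (mouth, step or back) (((x of shoe_a_mid in the frame of gauge between 0.017 and 0.027 m and y of shoe_a_mid in the frame of gauge between -0.007 and 0.007 m and height (world z) of shoe_a_mid below 0.04 m and angle between shoe_a_mid's own z axis and vertical below 0.15 rad and angle between the x axis of shoe_a_mid and the x axis of gauge, either way round below 0.15 rad) or (x of shoe_b_mid in the frame of gauge between -0.075 and -0.065 m and y of shoe_b_mid in the frame of gauge between -0.007 and 0.007 m and height (world z) of shoe_b_mid below 0.04 m and angle between shoe_b_mid's own z axis and vertical below 0.15 rad and angle between the x axis of shoe_b_mid and the x axis of gauge, either way round below 0.15 rad and contact force between shoe_b and gauge above 0.5 N) or (x of shoe_c_mid in the frame of gauge between -0.029 and -0.019 m and y of shoe_c_mid in the frame of gauge between -0.007 and 0.007 m and height (world z) of shoe_c_mid below 0.04 m and angle between shoe_c_mid's own z axis and vertical below 0.15 rad and angle between the x axis of shoe_c_mid and the x axis of gauge, either way round below 0.15 rad and contact force between shoe_c and gauge above 0.5 N))), for 0.02 s.
2. one shoe stands released in the bay it belongs in (((x of shoe_a_mid in the frame of bay_far between -0.025 and 0.025 m and y of shoe_a_mid in the frame of bay_far between -0.025 and 0.025 m and z of shoe_a_mid in the frame of bay_far below 0.031 m and angle between shoe_a_mid's own z axis and vertical below 0.1 rad and contact force between the fingers and shoe_a below 0.05 N and linear speed of shoe_a below 0.02 m/s) or (x of shoe_b_mid in the frame of bay_tab between -0.025 and 0.025 m and y of shoe_b_mid in the frame of bay_tab between -0.025 and 0.025 m and z of shoe_b_mid in the frame of bay_tab below 0.031 m and angle between shoe_b_mid's own z axis and vertical below 0.1 rad and contact force between the fingers and shoe_b below 0.05 N and linear speed of shoe_b below 0.02 m/s) or (x of shoe_c_mid in the frame of bay_mid between -0.025 and 0.025 m and y of shoe_c_mid in the frame of bay_mid between -0.025 and 0.025 m and z of shoe_c_mid in the frame of bay_mid below 0.031 m and angle between shoe_c_mid's own z axis and vertical below 0.1 rad and contact force between the fingers and shoe_c below 0.05 N and linear speed of shoe_c below 0.02 m/s))), for 0.1 s.
3. with that shoe in its bay, another is pushed into the gauge up to its true stop (((x of shoe_a_mid in the frame of bay_far between -0.025 and 0.025 m and y of shoe_a_mid in the frame of bay_far between -0.025 and 0.025 m and z of shoe_a_mid in the frame of bay_far below 0.031 m and angle between shoe_a_mid's own z axis and vertical below 0.1 rad and contact force between the fingers and shoe_a below 0.05 N and linear speed of shoe_a below 0.02 m/s) or (x of shoe_b_mid in the frame of bay_tab between -0.025 and 0.025 m and y of shoe_b_mid in the frame of bay_tab between -0.025 and 0.025 m and z of shoe_b_mid in the frame of bay_tab below 0.031 m and angle between shoe_b_mid's own z axis and vertical below 0.1 rad and contact force between the fingers and shoe_b below 0.05 N and linear speed of shoe_b below 0.02 m/s) or (x of shoe_c_mid in the frame of bay_mid between -0.025 and 0.025 m and y of shoe_c_mid in the frame of bay_mid between -0.025 and 0.025 m and z of shoe_c_mid in the frame of bay_mid below 0.031 m and angle between shoe_c_mid's own z axis and vertical below 0.1 rad and contact force between the fingers and shoe_c below 0.05 N and linear speed of shoe_c below 0.02 m/s)) and ((x of shoe_a_mid in the frame of gauge between 0.017 and 0.027 m and y of shoe_a_mid in the frame of gauge between -0.007 and 0.007 m and height (world z) of shoe_a_mid below 0.04 m and angle between shoe_a_mid's own z axis and vertical below 0.15 rad and angle between the x axis of shoe_a_mid and the x axis of gauge, either way round below 0.15 rad) or (x of shoe_b_mid in the frame of gauge between -0.075 and -0.065 m and y of shoe_b_mid in the frame of gauge between -0.007 and 0.007 m and height (world z) of shoe_b_mid below 0.04 m and angle between shoe_b_mid's own z axis and vertical below 0.15 rad and angle between the x axis of shoe_b_mid and the x axis of gauge, either way round below 0.15 rad and contact force between shoe_b and gauge above 0.5 N) or (x of shoe_c_mid in the frame of gauge between -0.029 and -0.019 m and y of shoe_c_mid in the frame of gauge between -0.007 and 0.007 m and height (world z) of shoe_c_mid below 0.04 m and angle between shoe_c_mid's own z axis and vertical below 0.15 rad and angle between the x axis of shoe_c_mid and the x axis of gauge, either way round below 0.15 rad and contact force between shoe_c and gauge above 0.5 N))), for 0.02 s.
4. two shoes stand released in the bays they belong in ((((x of shoe_a_mid in the frame of bay_far between -0.025 and 0.025 m and y of shoe_a_mid in the frame of bay_far between -0.025 and 0.025 m and z of shoe_a_mid in the frame of bay_far below 0.031 m and angle between shoe_a_mid's own z axis and vertical below 0.1 rad and contact force between the fingers and shoe_a below 0.05 N and linear speed of shoe_a below 0.02 m/s) and (x of shoe_b_mid in the frame of bay_tab between -0.025 and 0.025 m and y of shoe_b_mid in the frame of bay_tab between -0.025 and 0.025 m and z of shoe_b_mid in the frame of bay_tab below 0.031 m and angle between shoe_b_mid's own z axis and vertical below 0.1 rad and contact force between the fingers and shoe_b below 0.05 N and linear speed of shoe_b below 0.02 m/s)) or ((x of shoe_a_mid in the frame of bay_far between -0.025 and 0.025 m and y of shoe_a_mid in the frame of bay_far between -0.025 and 0.025 m and z of shoe_a_mid in the frame of bay_far below 0.031 m and angle between shoe_a_mid's own z axis and vertical below 0.1 rad and contact force between the fingers and shoe_a below 0.05 N and linear speed of shoe_a below 0.02 m/s) and (x of shoe_c_mid in the frame of bay_mid between -0.025 and 0.025 m and y of shoe_c_mid in the frame of bay_mid between -0.025 and 0.025 m and z of shoe_c_mid in the frame of bay_mid below 0.031 m and angle between shoe_c_mid's own z axis and vertical below 0.1 rad and contact force between the fingers and shoe_c below 0.05 N and linear speed of shoe_c below 0.02 m/s)) or ((x of shoe_b_mid in the frame of bay_tab between -0.025 and 0.025 m and y of shoe_b_mid in the frame of bay_tab between -0.025 and 0.025 m and z of shoe_b_mid in the frame of bay_tab below 0.031 m and angle between shoe_b_mid's own z axis and vertical below 0.1 rad and contact force between the fingers and shoe_b below 0.05 N and linear speed of shoe_b below 0.02 m/s) and (x of shoe_c_mid in the frame of bay_mid between -0.025 and 0.025 m and y of shoe_c_mid in the frame of bay_mid between -0.025 and 0.025 m and z of shoe_c_mid in the frame of bay_mid below 0.031 m and angle between shoe_c_mid's own z axis and vertical below 0.1 rad and contact force between the fingers and shoe_c below 0.05 N and linear speed of shoe_c below 0.02 m/s)))), for 0.1 s.
5. with two shoes in their bays, the last is pushed into the gauge up to its true stop ((((x of shoe_a_mid in the frame of bay_far between -0.025 and 0.025 m and y of shoe_a_mid in the frame of bay_far between -0.025 and 0.025 m and z of shoe_a_mid in the frame of bay_far below 0.031 m and angle between shoe_a_mid's own z axis and vertical below 0.1 rad and contact force between the fingers and shoe_a below 0.05 N and linear speed of shoe_a below 0.02 m/s) and (x of shoe_b_mid in the frame of bay_tab between -0.025 and 0.025 m and y of shoe_b_mid in the frame of bay_tab between -0.025 and 0.025 m and z of shoe_b_mid in the frame of bay_tab below 0.031 m and angle between shoe_b_mid's own z axis and vertical below 0.1 rad and contact force between the fingers and shoe_b below 0.05 N and linear speed of shoe_b below 0.02 m/s)) or ((x of shoe_a_mid in the frame of bay_far between -0.025 and 0.025 m and y of shoe_a_mid in the frame of bay_far between -0.025 and 0.025 m and z of shoe_a_mid in the frame of bay_far below 0.031 m and angle between shoe_a_mid's own z axis and vertical below 0.1 rad and contact force between the fingers and shoe_a below 0.05 N and linear speed of shoe_a below 0.02 m/s) and (x of shoe_c_mid in the frame of bay_mid between -0.025 and 0.025 m and y of shoe_c_mid in the frame of bay_mid between -0.025 and 0.025 m and z of shoe_c_mid in the frame of bay_mid below 0.031 m and angle between shoe_c_mid's own z axis and vertical below 0.1 rad and contact force between the fingers and shoe_c below 0.05 N and linear speed of shoe_c below 0.02 m/s)) or ((x of shoe_b_mid in the frame of bay_tab between -0.025 and 0.025 m and y of shoe_b_mid in the frame of bay_tab between -0.025 and 0.025 m and z of shoe_b_mid in the frame of bay_tab below 0.031 m and angle between shoe_b_mid's own z axis and vertical below 0.1 rad and contact force between the fingers and shoe_b below 0.05 N and linear speed of shoe_b below 0.02 m/s) and (x of shoe_c_mid in the frame of bay_mid between -0.025 and 0.025 m and y of shoe_c_mid in the frame of bay_mid between -0.025 and 0.025 m and z of shoe_c_mid in the frame of bay_mid below 0.031 m and angle between shoe_c_mid's own z axis and vertical below 0.1 rad and contact force between the fingers and shoe_c below 0.05 N and linear speed of shoe_c below 0.02 m/s))) and ((x of shoe_a_mid in the frame of gauge between 0.017 and 0.027 m and y of shoe_a_mid in the frame of gauge between -0.007 and 0.007 m and height (world z) of shoe_a_mid below 0.04 m and angle between shoe_a_mid's own z axis and vertical below 0.15 rad and angle between the x axis of shoe_a_mid and the x axis of gauge, either way round below 0.15 rad) or (x of shoe_b_mid in the frame of gauge between -0.075 and -0.065 m and y of shoe_b_mid in the frame of gauge between -0.007 and 0.007 m and height (world z) of shoe_b_mid below 0.04 m and angle between shoe_b_mid's own z axis and vertical below 0.15 rad and angle between the x axis of shoe_b_mid and the x axis of gauge, either way round below 0.15 rad and contact force between shoe_b and gauge above 0.5 N) or (x of shoe_c_mid in the frame of gauge between -0.029 and -0.019 m and y of shoe_c_mid in the frame of gauge between -0.007 and 0.007 m and height (world z) of shoe_c_mid below 0.04 m and angle between shoe_c_mid's own z axis and vertical below 0.15 rad and angle between the x axis of shoe_c_mid and the x axis of gauge, either way round below 0.15 rad and contact force between shoe_c and gauge above 0.5 N))), for 0.02 s.
At the end, for the whole second after the job is handed in: Each shoe stands upright (within 0.1 rad), released and at rest on the floor of its bay, its centre within 25 mm of the bay's centre in x and y: the 37 mm tongue in the tab-end bay, 33 mm in the middle bay, 29 mm in the far bay (x of shoe_a_mid in the frame of bay_far between -0.025 and 0.025 m and y of shoe_a_mid in the frame of bay_far between -0.025 and 0.025 m and z of shoe_a_mid in the frame of bay_far below 0.031 m and angle between each of shoe_a_mid, shoe_b_mid, shoe_c_mid's own z axis and vertical below 0.1 rad and contact force between the fingers and shoe_a below 0.05 N and linear speed of each of shoe_a, shoe_b, shoe_c below 0.02 m/s and x of shoe_b_mid in the frame of bay_tab between -0.025 and 0.025 m and y of shoe_b_mid in the frame of bay_tab between -0.025 and 0.025 m and z of shoe_b_mid in the frame of bay_tab below 0.031 m and contact force between the fingers and shoe_b below 0.05 N and x of shoe_c_mid in the frame of bay_mid between -0.025 and 0.025 m and y of shoe_c_mid in the frame of bay_mid between -0.025 and 0.025 m and z of shoe_c_mid in the frame of bay_mid below 0.031 m and contact force between the fingers and shoe_c below 0.05 N); the robot touches nothing.
It fails at once if a shoe is forced against the gauge with more than 60 N (contact force between any of shoe_a, shoe_b, shoe_c and gauge above 60 N).
It fails at once if a bystander (pot, wax bar, mounted stone, cork block, cork insole) is moved more than 30 mm (distance of any of pot_1, wax_bar, mounted_stone_green, cork_block, insole_cork_l from where it was at the start of the episode above 0.03 m).
It also fails if it takes over 72 s, if anything falls off the work surface, if the arm or the gripper's body presses on something with over 40 N, if the wrist force passes 120 N, or if a joint passes its speed limit or range.

## Working session

There is one attempt and no reset: what is moved stays moved. The work goes in short steps, Python scripts to look and compute and a shell command to move; the robot and the scene stay as the last step left them, time stands still between calls to the robot, and variables do not carry over. Pictures are saved under pics/ and viewed, at most 10 in all, crops included, and the job is handed in when it is done.

```bash
mkdir -p pics
python3 - <<'E'
from rig import get_state, imaging
import cv2
for n in("top","side"):
    im=imaging.get_image(n); cv2.imwrite(f"pics/{n}0.png",im[:,:,::-1])
    p=imaging.camera_params(n); print(n,p["camera_matrix"],p["cam_to_world"])
s=get_state(); print(s)
E
```

```text
top [[455.94011121   0.         317.84465724]
 [  0.         455.94011121 199.60331115]
 [  0.           0.           1.        ]] [[-0.0278625  -0.9953338   0.09238133  0.42176187]
 [-0.99952359  0.0289683   0.01065034  0.00606389]
 [-0.01327678 -0.09204058 -0.99566674  1.13782762]
 [ 0.          0.          0.          1.        ]]
side [[390.93142528   0.         321.12398868]
 [  0.         390.93142528 201.52955754]
 [  0.           0.           1.        ]] [[ 0.93867156 -0.23133488  0.25569488  0.28112111]
 [-0.34481056 -0.62722548  0.69835083 -0.63171608]
 [-0.00117456 -0.74368836 -0.66852543  0.68513644]
 [ 0.          0.          0.          1.        ]]
{'clock': 0.1, 'qpos': array([ 1.21698476e+00,  2.76528810e-01,  1.50600214e+00, -3.50888011e-05,
        1.36069768e+00, -1.20998380e-01]), 'qd': array([-9.43038271e-05, -1.52883111e-03, -1.74590972e-03, -1.63428282e-03,
       -2.53686524e-03, -1.23728507e-03]), 'effort': array([ 1.47141865e-03, -4.17700624e+01, -2.46405011e+01, -1.74844577e-04,
        5.92255892e-03,  9.75707621e-06]), 'position': array([0.13252462, 0.55906949, 0.24952961]), 'ee_rot': array([-1.75701235e-04,  1.16140188e-01,  9.93232494e-01, -7.99080496e-04]), 'contact_force': array([ 1.14271216, -0.11540869,  0.31652259]), 'moment': array([-0.0216832 , -0.02339752, -0.02960377]), 'gripper_force': 0.0, 'width': 0.08514618146171625}
```

View pics/top0.png

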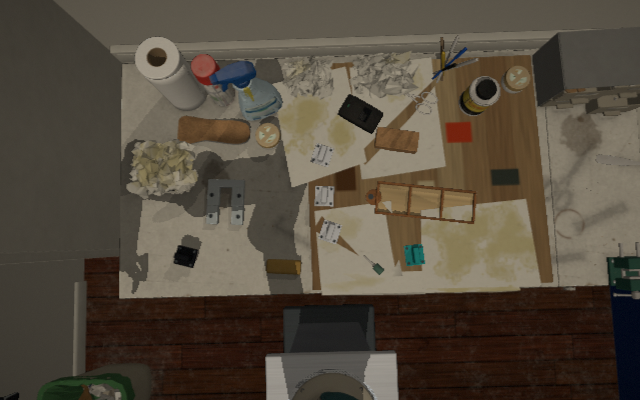

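View pics/side0.png

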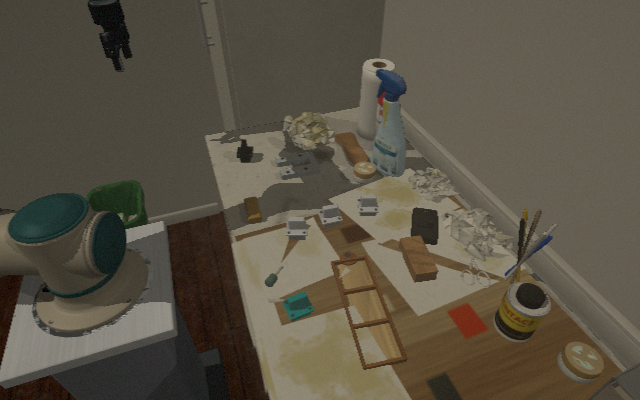

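The top view shows the shoes at about (321,155), (324,195) and (329,231). The gauge is at (225,200) with its mouth facing down in the image, and the tray is at (425,203) with its tab at (371,196). The black and turquoise decoys are at (185,255) and (415,254). I'll zoom in on these.

Run:
```python
import cv2
t=cv2.imread("pics/top0.png"); s=cv2.imread("pics/side0.png")
a=cv2.resize(t[135:255,195:355],None,fx=5,fy=5,interpolation=cv2.INTER_CUBIC)
for k in range(0,160,20): cv2.putText(a,str(195+k),(k*5,10),0,.4,(0,0,255),1); cv2.line(a,(k*5,12),(k*5,18),(0,0,255),1)
for k in range(0,120,20): cv2.putText(a,str(135+k),(0,k*5+5),0,.4,(0,0,255),1)
cv2.imwrite("pics/c1.png",a)
b=cv2.resize(s[140:250,270:430],None,fx=5,fy=5,interpolation=cv2.INTER_CUBIC)
for k in range(0,160,20): cv2.putText(b,str(270+k),(k*5,10),0,.4,(0,0,255),1)
for k in range(0,110,20): cv2.putText(b,str(140+k),(0,k*5+5),0,.4,(0,0,255),1)
cv2.imwrite("pics/c2.png",b)
```

```text
(no output)
```

View pics/c1.png

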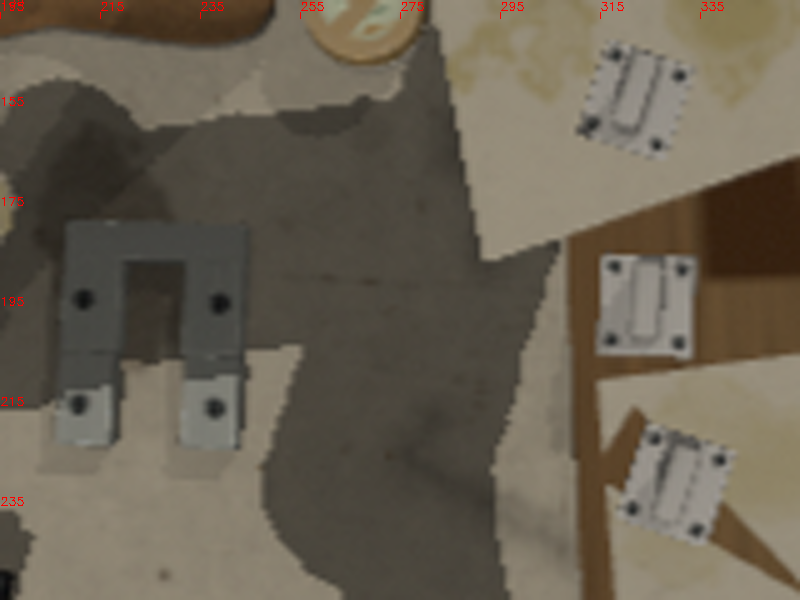

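View pics/c2.png

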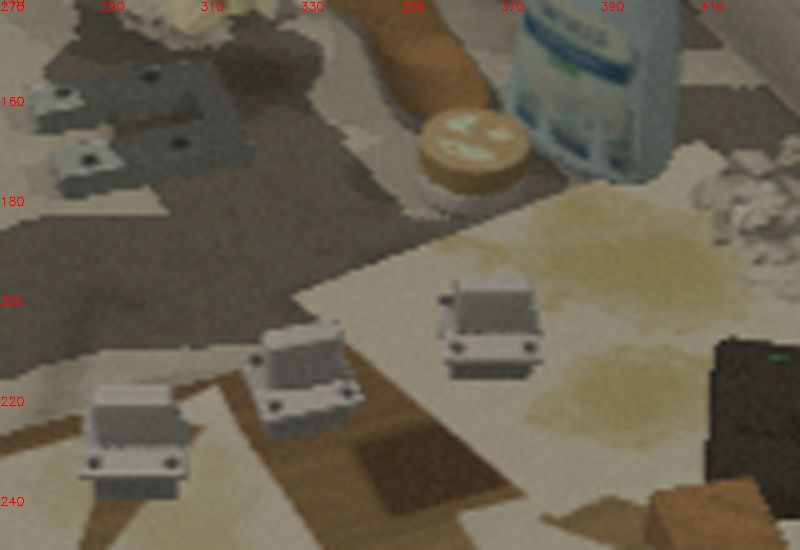

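The crops give me the plate hole centres, which lie at z=26 mm, and the gauge's outer edges, which lie at z=16 mm. I'll turn these into poses, check them against the known sizes, and crop the tray.

```bash
cat > h.py <<'E'
import numpy as np, cv2
from rig import get_state, imaging
def ray(n,uv,z):
    p=imaging.camera_params(n); T=p["cam_to_world"]
    d=T[:3,:3]@np.linalg.solve(p["camera_matrix"],[uv[0],uv[1],1.]); o=T[:3,3]
    return o+d*(z-o[2])/d[2]
def crop(uv,u0,v0,f=5): return ((uv[0]+.5)/f-.5+u0,(uv[1]+.5)/f-.5+v0)
def yaw():  # world angle of tool y, deg mod 180
    w,x,y,z=get_state()["ee_rot"]
    return np.degrees(np.arctan2(1-2*(x*x+z*z),2*(x*y-w*z)))%180
E
python3 - <<'E'
from h import *
np.set_printoptions(precision=4,suppress=True)
H={1:[(614,54),(680,76),(588,122),(656,145)],2:[(614,267),(682,269),(610,340),(679,343)],3:[(655,438),(720,460),(632,508),(697,530)]}
for k,h in H.items():
    P=np.array([ray("top",crop(u,195,135),.026)[:2] for u in h])
    ax=(P[0]-P[2])+(P[1]-P[3]); ay=(P[0]-P[1])+(P[2]-P[3])
    a=np.degrees(np.arctan2(ax[1],ax[0])); b=np.degrees(np.arctan2(ay[1],ay[0]))-90
    print(k,P.mean(0),"yaw",a,b,"holes",np.linalg.norm(ax)/2,np.linalg.norm(ay)/2)
G=np.array([ray("top",crop(u,195,135),.016)[:2] for u in [(65,222),(247,225),(55,442),(240,447)]])
print("gauge",G, "len",np.linalg.norm(G[0]-G[2]),np.linalg.norm(G[1]-G[3]),"wid",np.linalg.norm(G[0]-G[1]),np.linalg.norm(G[2]-G[3]))
f=(G[2]+G[3])/2;b=(G[0]+G[1])/2; print("mouth",f,"back",b,"yaw",np.degrees(np.arctan2(*(b-f)[::-1])))
print(yaw())
t=cv2.imread("pics/top0.png")
a=cv2.resize(t[165:245,360:500],None,fx=5,fy=5,interpolation=cv2.INTER_CUBIC)
for k in range(0,140,20): cv2.putText(a,str(360+k),(k*5,10),0,.4,(0,0,255),1)
cv2.imwrite("pics/c3.png",a)
E
```

```text
1 [0.6367 0.0058] yaw -21.455249402882018 -20.529231081357253 holes 0.03645404477223146 0.03500244281059442
2 [0.5345 0.003 ] yaw -4.379200523846388 -3.77358446342366 holes 0.03624953603585842 0.0335946123438972
3 [ 0.4465 -0.009 ] yaw -19.944571957439024 -20.292160603765907 holes 0.03579943680791468 0.033349793605811674
gauge [[0.5853 0.291 ]
 [0.5811 0.2002]
 [0.476  0.2966]
 [0.4709 0.2051]] len 0.1095176778148882 0.11034548202627925 wid 0.09086450314058166 0.0915807313509529
mouth [0.4734 0.2508] back [0.5832 0.2456] yaw -2.721528712955045
76.66121567173127
```

View pics/c3.png

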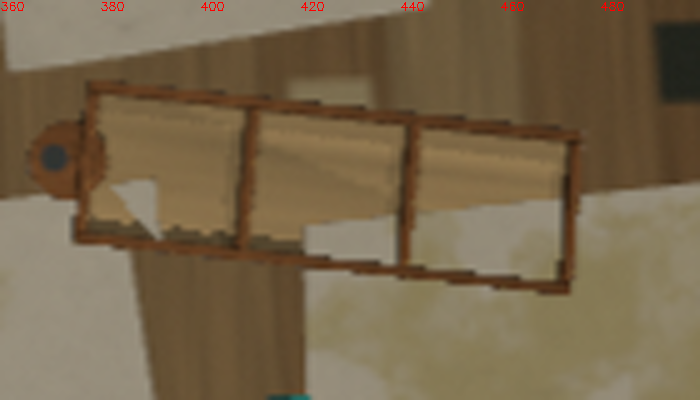

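Hole spacing, gauge width (91 vs 90 mm) and gauge length (110 vs 112 mm) all agree with the given sizes. The tray's outer corners in the crop are about (88,85), (578,135), (568,290) and (74,240), with the tab on the left. I'll work out the bay centres and move above the nearest shoe.

```bash
python3 - <<'E'
from h import *
np.set_printoptions(precision=4,suppress=True)
G=np.array([ray("top",crop(u,360,165),.014)[:2] for u in [(88,85),(578,135),(568,290),(74,240)]])
d=((G[0]-G[1])+(G[3]-G[2]))/2; c=G.mean(0); y=d/np.linalg.norm(d)
print(c,"len",np.linalg.norm(d),"wid",np.linalg.norm(G[0]-G[3]),np.linalg.norm(G[1]-G[2]),"yaw",np.degrees(np.arctan2(y[1],y[0]))-90)
for n,s in(("tab",.08),("mid",0),("far",-.08)):print(n,c+y*s)
E
python3 -m inch '[{"claw":0.2,"travel":[0.55,-1,0],"turn":-0.037},{"claw":0.2,"travel":[0.55,-1,0],"turn":-0.037},{"claw":0.2,"travel":[0.55,-1,0],"turn":-0.037},{"claw":0.2,"travel":[0.55,-1,0],"turn":-0.037},{"claw":0.2,"travel":[0.55,-1,0],"turn":-0.037}]' 40
python3 -m inch '[{"claw":0.2,"travel":[0.55,-1,0],"turn":0},{"claw":0.2,"travel":[0.55,-1,0],"turn":0},{"claw":0.2,"travel":[0.55,-1,0],"turn":0},{"claw":0.2,"travel":[0.55,-1,0],"turn":0},{"claw":0.2,"travel":[0.55,-1,0],"turn":0}]'
python3 -m inch '[{"claw":0.2,"travel":[0.467,-0.845,-0.7],"turn":0},{"claw":0.2,"travel":[0.467,-0.845,-0.7],"turn":0},{"claw":0.2,"travel":[0.467,-0.845,-0.7],"turn":0},{"claw":0.2,"travel":[0.467,-0.845,-0.7],"turn":0},{"claw":0.2,"travel":[0.467,-0.845,-0.7],"turn":0}]'
python3 -c "from h import *;print(yaw())"
```

```text
[ 0.5123 -0.2457] len 0.24273899888102313 wid 0.07740383729742727 0.07682861968454242 yaw -7.517319646336972
tab [ 0.5228 -0.1664]
mid [ 0.5123 -0.2457]
far [ 0.5019 -0.325 ]
clock: 0.6
position: [0.2431, 0.3563, 0.2499]
ee_rot: [0.0, 0.174, 0.985, -0.001]
contact_force: [-0.2, 0.4, 0.5]
width: 0.0511
gripper_force: 0.0
clock: 1.1
position: [0.3536, 0.1566, 0.2502]
ee_rot: [0.0, 0.175, 0.985, -0.0]
contact_force: [1.2, 0.4, 0.2]
width: 0.0511
gripper_force: 0.0
clock: 1.6
position: [0.4463, -0.0115, 0.1086]
ee_rot: [-0.0, 0.174, 0.985, -0.0]
contact_force: [0.1, 0.2, -0.0]
width: 0.0508
gripper_force: 0.0
69.92452616498252
```

```bash
python3 -m inch '[{"claw":0.2,"travel":[0,0.012,-0.2],"turn":0},{"claw":0.2,"travel":[0,0.012,-0.3],"turn":0},{"claw":-1,"travel":[0,0.012,-0.3],"turn":0},{"claw":-1,"travel":[0,0.012,-0.3],"turn":0},{"claw":-1,"travel":[0,0.012,-0.3],"turn":0}]' 40
python3 -m inch '[{"claw":-1,"travel":[0,0,0],"turn":0},{"claw":-1,"travel":[0,0,0],"turn":0}]'
python3 -c "
from h import *
for n in('top','side'): cv2.imwrite(f'pics/{n}1.png',imaging.get_image(n)[:,:,::-1])
a=cv2.imread('pics/side1.png')[150:270,220:380]; cv2.imwrite('pics/s1.png',cv2.resize(a,None,fx=4,fy=4))"
```

```text
clock: 2.1
position: [0.4471, -0.0071, 0.0515]
ee_rot: [0.001, 0.173, 0.985, 0.0]
contact_force: [1.1, -0.4, -2.4]
width: 0.0132
gripper_force: 42.1
clock: 2.3
position: [0.4465, -0.007, 0.0512]
ee_rot: [0.001, 0.173, 0.985, 0.0]
contact_force: [0.1, 0.1, 1.1]
width: 0.0129
gripper_force: 42.7
```

View pics/s1.png

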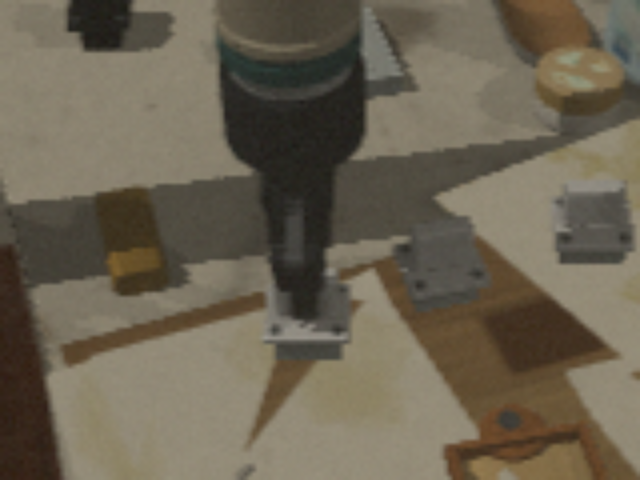

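The shoe is gripped squarely across its rib. Next I carry it to just in front of the gauge mouth.

```bash
python3 -m inch '[{"claw":-1,"travel":[0,0,0.2],"turn":0},{"claw":-1,"travel":[-0.046,1,0.2],"turn":0.096},{"claw":-1,"travel":[-0.046,1,0.2],"turn":0.096},{"claw":-1,"travel":[-0.046,1,0.2],"turn":0.096},{"claw":-1,"travel":[-0.046,1,0.2],"turn":0.096}]' 40
python3 -m inch '[{"claw":-1,"travel":[-0.046,0.305,0],"turn":0},{"claw":-1,"travel":[-0.046,0.305,0],"turn":0},{"claw":-1,"travel":[-0.046,0.305,-0.18],"turn":0},{"claw":-1,"travel":[-0.046,0.305,-0.19],"turn":0},{"claw":-1,"travel":[-0.046,0.305,-0.19],"turn":0}]'
python3 -m inch '[{"claw":-1,"travel":[0,0,0],"turn":0},{"claw":-1,"travel":[0,0,0],"turn":0}]'
python3 -c "
from h import *
print(yaw(),get_state()['contact_force'],get_state()['moment'])
cv2.imwrite('pics/side2.png',imaging.get_image('side')[:,:,::-1])
a=cv2.imread('pics/side2.png')[125:225,240:360]; cv2.imwrite('pics/s2.png',cv2.resize(a,None,fx=5,fy=5))"
```

```text
clock: 2.9
position: [0.4366, 0.1944, 0.0907]
ee_rot: [0.0, 0.024, 1.0, 0.0]
contact_force: [0.7, -1.1, -2.3]
width: 0.013
gripper_force: 42.2
clock: 3.4
position: [0.4267, 0.2528, 0.052]
ee_rot: [-0.001, 0.024, 1.0, -0.001]
contact_force: [-0.1, 0.1, -2.0]
width: 0.0131
gripper_force: 42.6
clock: 3.6
position: [0.4277, 0.253, 0.0529]
ee_rot: [0.0, 0.024, 1.0, -0.0]
contact_force: [0.6, -0.3, -1.1]
width: 0.0134
gripper_force: 42.6
87.22016968861635 [ 0.61806322 -0.28696676 -1.11299424] [-0.02710959  0.01983637  0.02219585]
```

View pics/s2.png

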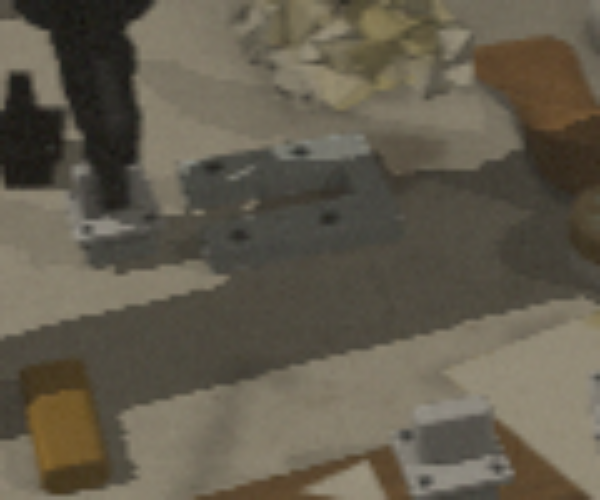

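```bash
python3 -m inch '[{"claw":-1,"travel":[0.05,-0.0025,0],"turn":0},{"claw":-1,"travel":[0.08,-0.004,0],"turn":0},{"claw":-1,"travel":[0.09,-0.0045,0],"turn":0},{"claw":-1,"travel":[0.1,-0.005,0],"turn":0},{"claw":-1,"travel":[0.11,-0.0055,0],"turn":0}]' 40
python3 -m inch '[{"claw":-1,"travel":[0.01,-0.0005,0],"turn":0},{"claw":-1,"travel":[0.02,-0.001,0],"turn":0},{"claw":-1,"travel":[0.03,-0.0015,0],"turn":0},{"claw":-1,"travel":[0.03,-0.0015,0],"turn":0}]' 
python3 -c "
from h import *
print(yaw(),get_state()['contact_force'],get_state()['moment'])"
```

```text
clock: 4.15
position: [0.4497, 0.2525, 0.0522]
ee_rot: [-0.0, 0.024, 1.0, -0.0]
contact_force: [-0.2, -0.2, -2.0]
width: 0.0132
gripper_force: 42.6
clock: 4.55
position: [0.4532, 0.2523, 0.052]
ee_rot: [-0.003, 0.024, 1.0, -0.0]
contact_force: [-5.3, 1.8, 0.6]
width: 0.013
gripper_force: 43.1
87.22949619095881 [-5.3024674   1.82691066  0.56844552] [ 0.25726669  0.93724394 -0.08868797]
```

There is contact at the mouth, and the moment hints that it is on the -y corner. I'll feel sideways toward +y while pressing lightly.

```bash
python3 -m inch '[{"claw":-1,"travel":[0,0.004,0],"turn":0},{"claw":-1,"travel":[0,0.008,0],"turn":0},{"claw":-1,"travel":[0,0.008,0],"turn":0}]' 40
python3 -c "
from h import *
print(get_state()['contact_force'],get_state()['moment'])"
python3 -m inch '[{"claw":-1,"travel":[0,0.004,0],"turn":0},{"claw":-1,"travel":[0,0.008,0],"turn":0},{"claw":-1,"travel":[0,0.008,0],"turn":0}]' 40
python3 -c "
from h import *
print(get_state()['contact_force'],get_state()['moment'])"
```

```text
clock: 4.85
position: [0.4533, 0.2529, 0.0517]
ee_rot: [-0.002, 0.024, 1.0, -0.001]
contact_force: [-4.5, -2.3, -1.0]
width: 0.0136
gripper_force: 42.8
[-4.46778153 -2.28878157 -0.96718879] [-0.32072251  0.9010067  -0.04456409]
clock: 5.15
position: [0.4567, 0.2556, 0.0524]
ee_rot: [0.001, 0.023, 1.0, 0.0]
contact_force: [-0.9, -1.3, -2.2]
width: 0.0125
gripper_force: 42.5
[-0.86194567 -1.26907017 -2.16026639] [-0.2674051   0.166653   -0.04349371]
```

It dropped in after shifting about 3 mm to +y, so I'll push on.

```bash
python3 -m inch '[{"claw":-1,"travel":[0.01,-0.0005,0],"turn":0},{"claw":-1,"travel":[0.02,-0.001,0],"turn":0},{"claw":-1,"travel":[0.03,-0.0015,0],"turn":0},{"claw":-1,"travel":[0.04,-0.002,0],"turn":0},{"claw":-1,"travel":[0.05,-0.0025,0],"turn":0}]' 40
python3 -c "
from h import *
print(get_state()['contact_force'],get_state()['moment'])"
python3 -m inch '[{"claw":-1,"travel":[0.02,-0.001,0],"turn":0},{"claw":-1,"travel":[0.04,-0.002,0],"turn":0},{"claw":-1,"travel":[0.06,-0.003,0],"turn":0},{"claw":-1,"travel":[0.06,-0.003,0],"turn":0}]' 40
python3 -c "
from h import *
print(get_state()['contact_force'],get_state()['moment'])"
```

```text
clock: 5.65
position: [0.466, 0.255, 0.0523]
ee_rot: [0.0, 0.024, 1.0, 0.0]
contact_force: [-1.3, -0.4, -2.2]
width: 0.013
gripper_force: 42.5
[-1.25526788 -0.40419219 -2.21273724] [-0.22689726  0.16177901 -0.02337467]
clock: 6.05
position: [0.4787, 0.2543, 0.0523]
ee_rot: [0.001, 0.024, 1.0, 0.0]
contact_force: [0.6, -1.8, -2.9]
width: 0.0132
gripper_force: 42.5
[ 0.64292671 -1.83977933 -2.92953047] [-0.3641884  -0.11689371 -0.06353397]
```

```bash
python3 -m inch '[{"claw":-1,"travel":[0.02,-0.002,0],"turn":0},{"claw":-1,"travel":[0.04,-0.004,0],"turn":0},{"claw":-1,"travel":[0.06,-0.005,0],"turn":0},{"claw":-1,"travel":[0.08,-0.006,0],"turn":0},{"claw":-1,"travel":[0.09,-0.0065,0],"turn":0}]' 40
python3 -c "
from h import *
print(get_state()['contact_force'],get_state()['moment'])"
python3 -m inch '[{"claw":-1,"travel":[0.01,-0.0005,0],"turn":0},{"claw":-1,"travel":[0.02,-0.001,0],"turn":0},{"claw":-1,"travel":[0.03,-0.0015,0],"turn":0},{"claw":-1,"travel":[0.03,-0.0015,0],"turn":0}]' 40
python3 -c "
from h import *
print(get_state()['contact_force'],get_state()['moment'])"
```

```text
clock: 6.55
position: [0.4964, 0.2532, 0.0524]
ee_rot: [0.0, 0.024, 1.0, 0.0]
contact_force: [-0.9, -2.0, -3.0]
width: 0.0131
gripper_force: 42.5
[-0.86063086 -2.02789395 -3.02959937] [-0.12112125  0.01517249 -0.08164503]
clock: 6.95
position: [0.4996, 0.2529, 0.0521]
ee_rot: [-0.002, 0.024, 1.0, -0.0]
contact_force: [-3.9, 0.1, 1.5]
width: 0.013
gripper_force: 43.1
[-3.92101862  0.13773954  1.45560135] [0.189582   0.86940572 0.11299843]
```

Stopped at the step depth, 46 mm past the mouth contact. I'll feel both ways to tell a true stop from a corner catch.

```bash
python3 -m inch '[{"claw":-1,"travel":[0,-0.005,0],"turn":0},{"claw":-1,"travel":[0,-0.01,0],"turn":0},{"claw":-1,"travel":[0,-0.01,0],"turn":0}]' 40
python3 -m inch '[{"claw":-1,"travel":[0,0.005,0],"turn":0},{"claw":-1,"travel":[0,0.01,0],"turn":0},{"claw":-1,"travel":[0,0.015,0],"turn":0},{"claw":-1,"travel":[0,0.02,0],"turn":0},{"claw":-1,"travel":[0,0.02,0],"turn":0}]' 40
python3 -c "
from h import *
print(get_state()['contact_force'],get_state()['moment'])"
```

```text
clock: 7.25
position: [0.4996, 0.2524, 0.0521]
ee_rot: [-0.002, 0.024, 1.0, 0.001]
contact_force: [-4.4, 5.4, -1.5]
width: 0.0129
gripper_force: 42.9
clock: 7.75
position: [0.4996, 0.2533, 0.052]
ee_rot: [-0.002, 0.023, 1.0, -0.002]
contact_force: [-5.2, -4.1, 1.6]
width: 0.0129
gripper_force: 43.1
[-5.18988052 -4.07065941  1.59183423] [-0.70134794  0.92242878 -0.01961404]
```

It hits walls on both sides within about 1 mm of play and does not advance, so this is the true step stop. This is the 33 mm tongue and goes in the middle bay.

```bash
python3 -m inch '[{"claw":-1,"travel":[-0.012,-0.01,0],"turn":0},{"claw":-1,"travel":[-0.012,-0.01,0.2],"turn":0},{"claw":-1,"travel":[-0.012,-0.01,0.4],"turn":0},{"claw":-1,"travel":[0.012,-0.26,0.4],"turn":0},{"claw":-1,"travel":[0.03,-0.5,0.4],"turn":0}]' 40
python3 -m inch '[{"claw":-1,"travel":[0.02,-1,0],"turn":-0.026},{"claw":-1,"travel":[0.02,-1,0],"turn":-0.026},{"claw":-1,"travel":[0.02,-1,0],"turn":-0.026},{"claw":-1,"travel":[0.02,-1,0],"turn":-0.026}]' 40
python3 -m inch '[{"claw":-1,"travel":[0.01,-1,0],"turn":0},{"claw":-1,"travel":[0.01,-1,0],"turn":0},{"claw":-1,"travel":[0.01,-1,0],"turn":0},{"claw":-1,"travel":[0.01,-1,0],"turn":0},{"claw":-1,"travel":[0.01,-1,0],"turn":0}]' 40
python3 -c "
from h import *
print(yaw())"
```

```text
clock: 8.25
position: [0.5106, 0.1549, 0.1345]
ee_rot: [0.004, 0.022, 1.0, 0.001]
contact_force: [0.2, 0.3, -2.2]
width: 0.0133
gripper_force: 42.6
clock: 8.65
position: [0.5129, -0.0477, 0.1329]
ee_rot: [0.002, 0.065, 0.998, -0.0]
contact_force: [1.1, 0.6, -2.0]
width: 0.0131
gripper_force: 42.6
clock: 9.15
position: [0.5157, -0.2534, 0.1329]
ee_rot: [0.003, 0.067, 0.998, -0.004]
contact_force: [0.6, 0.2, -2.2]
width: 0.0132
gripper_force: 42.5
82.27740176401457
```

```bash
python3 -m inch '[{"claw":-1,"travel":[-0.017,0.038,-0.2],"turn":0},{"claw":-1,"travel":[-0.017,0.038,-0.34],"turn":0},{"claw":-1,"travel":[-0.017,0.038,-0.375],"turn":0},{"claw":-1,"travel":[-0.017,0.038,-0.386],"turn":0},{"claw":-1,"travel":[-0.017,0.038,-0.386],"turn":0}]' 40
python3 -m inch '[{"claw":-0.3,"travel":[0,0,0],"turn":0},{"claw":-0.3,"travel":[0,0,0],"turn":0},{"claw":-0.3,"travel":[0,0,0],"turn":0},{"claw":-0.3,"travel":[0,0,0.15],"turn":0},{"claw":-0.3,"travel":[0,0,0.4],"turn":0}]'
python3 -m inch '[{"claw":-0.3,"travel":[0.05,0.8,0.1],"turn":0},{"claw":0.2,"travel":[0.05,0.8,0.1],"turn":0},{"claw":0.2,"travel":[0.05,0.8,0.1],"turn":0},{"claw":0.2,"travel":[0.05,0.8,0.1],"turn":0}]'
python3 -c "
from h import *
cv2.imwrite('pics/side3.png',imaging.get_image('side')[:,:,::-1])
a=cv2.imread('pics/side3.png')[190:380,250:450]; cv2.imwrite('pics/s3.png',cv2.resize(a,None,fx=3,fy=3))"
```

```text
clock: 9.65
position: [0.5115, -0.2381, 0.0559]
ee_rot: [0.001, 0.064, 0.998, -0.001]
contact_force: [-0.1, -0.5, -1.7]
width: 0.0132
gripper_force: 42.6
clock: 10.15
position: [0.5083, -0.2363, 0.1333]
ee_rot: [-0.003, 0.065, 0.998, 0.002]
contact_force: [0.4, -0.6, -1.1]
width: 0.0299
gripper_force: 0.0
clock: 10.55
position: [0.5202, -0.0733, 0.1564]
ee_rot: [0.001, 0.063, 0.998, 0.001]
contact_force: [0.2, -1.1, 0.4]
width: 0.0511
gripper_force: 0.0
```

View pics/s3.png

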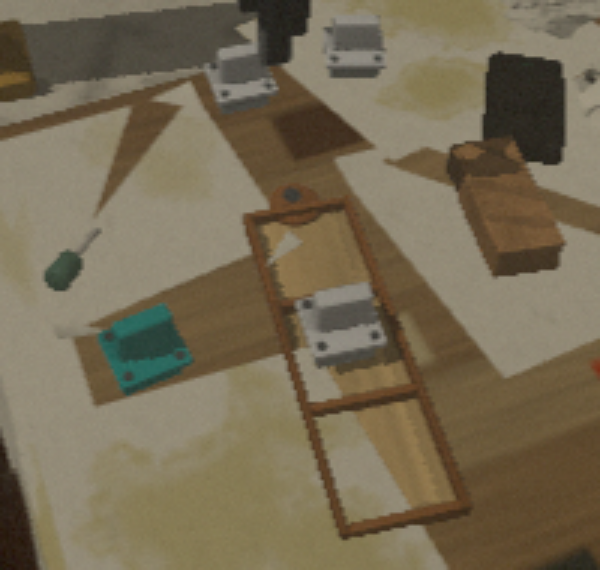

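The shoe stands upright and released in the middle bay. Next is shoe 2.

```bash
python3 -m inch '[{"claw":0.2,"travel":[0.07,0.39,-0.2],"turn":0.019},{"claw":0.2,"travel":[0.07,0.39,-0.2],"turn":0.019},{"claw":0.2,"travel":[0.07,0.39,-0.2],"turn":0.019},{"claw":0.2,"travel":[0.07,0.39,-0.2],"turn":0.019}]'
python3 -c "
from h import *
print(yaw())"
```

```text
clock: 11.0
position: [0.5344, -0.0002, 0.1147]
ee_rot: [-0.0, 0.034, 0.999, -0.0]
contact_force: [0.3, 0.5, -0.2]
width: 0.0512
gripper_force: 0.0
86.08968440816611
```

```bash
python3 -m inch '[{"claw":0.2,"travel":[0,0.025,-0.2],"turn":0},{"claw":0.2,"travel":[0,0.025,-0.315],"turn":0},{"claw":-1,"travel":[0,0.025,-0.315],"turn":0},{"claw":-1,"travel":[0,0.025,-0.315],"turn":0},{"claw":-1,"travel":[0,0.025,-0.315],"turn":0}]' 40
python3 -m inch '[{"claw":-1,"travel":[0,0,0],"turn":0},{"claw":-1,"travel":[0,0,0.2],"turn":0}]'
python3 -m inch '[{"claw":-1,"travel":[-0.4,0.9,0],"turn":0.006},{"claw":-1,"travel":[-0.4,0.9,0],"turn":0.006},{"claw":-1,"travel":[-0.4,0.9,0],"turn":0.006},{"claw":-1,"travel":[-0.4,0.9,0],"turn":0.006},{"claw":-1,"travel":[-0.4,0.9,0],"turn":0.006}]'
python3 -m inch '[{"claw":-1,"travel":[-0.13,0.35,0],"turn":0},{"claw":-1,"travel":[-0.13,0.35,0],"turn":0},{"claw":-1,"travel":[-0.13,0.35,0],"turn":0},{"claw":-1,"travel":[-0.13,0.35,0],"turn":0}]'
python3 -c "
from h import *
print(yaw())"
```

```text
clock: 11.5
position: [0.5359, 0.0043, 0.0538]
ee_rot: [0.002, 0.035, 0.999, -0.0]
contact_force: [0.4, 0.3, -0.4]
width: 0.0134
gripper_force: 40.5
clock: 11.7
position: [0.531, 0.0055, 0.0894]
ee_rot: [-0.005, 0.035, 0.999, 0.0]
contact_force: [-0.7, -0.3, -2.0]
width: 0.0132
gripper_force: 40.5
clock: 12.2
position: [0.4514, 0.1897, 0.093]
ee_rot: [-0.0, 0.022, 1.0, 0.001]
contact_force: [-0.3, -0.7, -1.3]
width: 0.0133
gripper_force: 40.5
clock: 12.6
position: [0.4288, 0.2553, 0.0927]
ee_rot: [0.001, 0.025, 1.0, -0.0]
contact_force: [0.6, -0.7, -1.2]
width: 0.0128
gripper_force: 40.5
87.18056574384421
```

```bash
python3 -m inch '[{"claw":-1,"travel":[0,0.005,-0.17],"turn":0},{"claw":-1,"travel":[0.05,0.0025,-0.19],"turn":0},{"claw":-1,"travel":[0.08,0.001,-0.19],"turn":0},{"claw":-1,"travel":[0.1,0,-0.19],"turn":0},{"claw":-1,"travel":[0.11,0,-0.19],"turn":0}]' 40
python3 -m inch '[{"claw":-1,"travel":[0.01,-0.0005,0],"turn":0},{"claw":-1,"travel":[0.02,-0.001,0],"turn":0},{"claw":-1,"travel":[0.03,-0.0015,0],"turn":0},{"claw":-1,"travel":[0.03,-0.0015,0],"turn":0}]' 
python3 -c "
from h import *
print(yaw(),get_state()['contact_force'],get_state()['moment'])"
```

```text
clock: 13.1
position: [0.4518, 0.2547, 0.0544]
ee_rot: [0.001, 0.026, 1.0, 0.0]
contact_force: [-0.0, -1.2, -1.2]
width: 0.0129
gripper_force: 41.5
clock: 13.5
position: [0.4566, 0.2552, 0.0542]
ee_rot: [0.0, 0.025, 1.0, 0.0]
contact_force: [-0.0, -0.8, -0.9]
width: 0.0132
gripper_force: 41.5
87.10010170497769 [-0.04928541 -0.7819941  -0.94250645] [-0.04625504 -0.01299039 -0.0101173 ]
```

```bash
python3 -m inch '[{"claw":-1,"travel":[0.01,-0.0005,0],"turn":0},{"claw":-1,"travel":[0.02,-0.001,0],"turn":0},{"claw":-1,"travel":[0.03,-0.0015,0],"turn":0},{"claw":-1,"travel":[0.03,-0.0015,0],"turn":0}]' 
python3 -c "
from h import *
print(get_state()['contact_force'],get_state()['moment'])"
python3 -m inch '[{"claw":-1,"travel":[0.01,-0.0005,0],"turn":0},{"claw":-1,"travel":[0.02,-0.001,0],"turn":0},{"claw":-1,"travel":[0.03,-0.0015,0],"turn":0},{"claw":-1,"travel":[0.03,-0.0015,0],"turn":0}]' 
python3 -c "
from h import *
print(get_state()['contact_force'],get_state()['moment'])"
```

```text
clock: 13.9
position: [0.4627, 0.2549, 0.0542]
ee_rot: [0.0, 0.025, 1.0, 0.0]
contact_force: [-0.3, -0.1, -0.7]
width: 0.0132
gripper_force: 41.5
[-0.33437804 -0.07840622 -0.70562312] [ 0.04274891 -0.01726888  0.00936532]
clock: 14.3
position: [0.4687, 0.2546, 0.0542]
ee_rot: [0.0, 0.025, 1.0, 0.0]
contact_force: [0.0, -1.3, -2.2]
width: 0.0132
gripper_force: 41.5
[ 0.00991684 -1.31767069 -2.15441419] [ 0.01318955 -0.00600841 -0.01061856]
```

It has entered the mouth, so I'll go on to the step.

```bash
python3 -m inch '[{"claw":-1,"travel":[0.03,-0.0018,0],"turn":0},{"claw":-1,"travel":[0.06,-0.0035,0],"turn":0},{"claw":-1,"travel":[0.09,-0.005,0],"turn":0},{"claw":-1,"travel":[0.12,-0.007,0],"turn":0},{"claw":-1,"travel":[0.13,-0.0075,0],"turn":0}]' 
python3 -m inch '[{"claw":-1,"travel":[0.01,-0.0005,0],"turn":0},{"claw":-1,"travel":[0.02,-0.001,0],"turn":0},{"claw":-1,"travel":[0.03,-0.0015,0],"turn":0},{"claw":-1,"travel":[0.04,-0.002,0],"turn":0},{"claw":-1,"travel":[0.04,-0.002,0],"turn":0}]' 
python3 -c "
from h import *
print(get_state()['contact_force'],get_state()['moment'])"
```

```text
clock: 14.8
position: [0.4955, 0.2531, 0.0542]
ee_rot: [0.0, 0.025, 1.0, 0.0]
contact_force: [0.5, -0.1, -0.4]
width: 0.0134
gripper_force: 41.5
clock: 15.3
position: [0.5026, 0.2527, 0.0542]
ee_rot: [0.0, 0.025, 1.0, 0.0]
contact_force: [-0.3, 0.7, -1.1]
width: 0.0133
gripper_force: 41.5
[-0.26501108  0.65592349 -1.06898813] [-0.00588491 -0.00248111 -0.01849013]
```

```bash
python3 -m inch '[{"claw":-1,"travel":[0.01,-0.0005,0],"turn":0},{"claw":-1,"travel":[0.02,-0.001,0],"turn":0},{"claw":-1,"travel":[0.03,-0.0015,0],"turn":0},{"claw":-1,"travel":[0.03,-0.0015,0],"turn":0}]' 
python3 -c "
from h import *
print(get_state()['contact_force'],get_state()['moment'])"
```

```text
clock: 15.7
position: [0.5087, 0.2524, 0.0542]
ee_rot: [0.0, 0.025, 1.0, 0.0]
contact_force: [-0.2, 0.4, -1.7]
width: 0.0131
gripper_force: 41.5
[-0.21455572  0.41947259 -1.66529453] [-0.1028954  -0.00901656 -0.03431316]
```

```bash
python3 -m inch '[{"claw":-1,"travel":[0.03,-0.0015,0],"turn":0},{"claw":-1,"travel":[0.06,-0.003,0],"turn":0},{"claw":-1,"travel":[0.09,-0.0045,0],"turn":0},{"claw":-1,"travel":[0.12,-0.006,0],"turn":0},{"claw":-1,"travel":[0.14,-0.007,0],"turn":0}]' 
python3 -m inch '[{"claw":-1,"travel":[0.01,-0.0005,0],"turn":0},{"claw":-1,"travel":[0.02,-0.001,0],"turn":0},{"claw":-1,"travel":[0.03,-0.0015,0],"turn":0},{"claw":-1,"travel":[0.04,-0.002,0],"turn":0},{"claw":-1,"travel":[0.04,-0.002,0],"turn":0}]' 
python3 -c "
from h import *
print(get_state()['contact_force'],get_state()['moment'])"
```

```text
clock: 16.2
position: [0.5372, 0.2509, 0.0541]
ee_rot: [0.0, 0.025, 1.0, 0.0]
contact_force: [0.2, -0.3, -1.7]
width: 0.0131
gripper_force: 41.5
clock: 16.7
position: [0.5445, 0.2505, 0.0541]
ee_rot: [0.0, 0.025, 1.0, 0.0]
contact_force: [-0.8, -0.3, -1.3]
width: 0.0135
gripper_force: 41.5
[-0.75091958 -0.30442034 -1.26233919] [ 0.02049917 -0.05598254 -0.04252152]
```

```bash
python3 -m inch '[{"claw":-1,"travel":[0.01,-0.0005,0],"turn":0},{"claw":-1,"travel":[0.02,-0.001,0],"turn":0},{"claw":-1,"travel":[0.02,-0.001,0],"turn":0}]' 
python3 -c "
from h import *
print(get_state()['contact_force'],get_state()['moment'])"
```

```text
clock: 17.0
position: [0.548, 0.2503, 0.0541]
ee_rot: [-0.0, 0.025, 1.0, -0.0]
contact_force: [-1.5, 1.0, -0.2]
width: 0.0131
gripper_force: 41.8
[-1.52106112  0.98422653 -0.18353586] [-0.02117713  0.21017735  0.01922042]
```

```bash
python3 -m inch '[{"claw":-1,"travel":[0.01,-0.0005,0],"turn":0},{"claw":-1,"travel":[0.015,-0.0007,0],"turn":0},{"claw":-1,"travel":[0.015,-0.0007,0],"turn":0}]' 
python3 -c "
from h import *
print(get_state()['contact_force'],get_state()['moment'])"
```

```text
clock: 17.3
position: [0.5483, 0.2502, 0.0538]
ee_rot: [-0.003, 0.026, 1.0, -0.0]
contact_force: [-6.3, 1.2, 2.4]
width: 0.0131
gripper_force: 42.1
[-6.29061855  1.21657038  2.41482909] [ 0.17207138  1.13294482 -0.03122109]
```

Closed-back stop reached: x = 0.548, 6 N, about 95 mm past the mouth. This is the 29 mm tongue and goes in the far bay.

```bash
python3 -m inch '[{"claw":-1,"travel":[-0.015,0,0],"turn":0},{"claw":-1,"travel":[-0.015,0,0.2],"turn":0},{"claw":-1,"travel":[-0.015,0,0.4],"turn":0},{"claw":-1,"travel":[-0.03,-0.25,0.4],"turn":0},{"claw":-1,"travel":[-0.05,-0.5,0.4],"turn":0}]' 40
python3 -m inch '[{"claw":-1,"travel":[-0.08,-1,0],"turn":-0.026},{"claw":-1,"travel":[-0.08,-1,0],"turn":-0.026},{"claw":-1,"travel":[-0.08,-1,0],"turn":-0.026},{"claw":-1,"travel":[-0.08,-1,0],"turn":-0.026}]' 40
python3 -m inch '[{"claw":-1,"travel":[-0.08,-1,0],"turn":0},{"claw":-1,"travel":[-0.08,-1,0],"turn":0},{"claw":-1,"travel":[-0.08,-1,0],"turn":0},{"claw":-1,"travel":[-0.08,-1,0],"turn":0}]' 40
python3 -m inch '[{"claw":-1,"travel":[-0.02,-0.37,0],"turn":0},{"claw":-1,"travel":[-0.02,-0.37,0],"turn":0},{"claw":-1,"travel":[-0.02,-0.37,0],"turn":0},{"claw":-1,"travel":[-0.02,-0.37,0],"turn":0}]' 40
```

```text
clock: 17.8
position: [0.5436, 0.1505, 0.1362]
ee_rot: [0.004, 0.023, 1.0, 0.0]
contact_force: [0.4, -0.8, -1.9]
width: 0.013
gripper_force: 41.6
clock: 18.2
position: [0.5259, -0.0512, 0.1346]
ee_rot: [0.002, 0.066, 0.998, -0.0]
contact_force: [0.3, -0.5, -1.7]
width: 0.0131
gripper_force: 41.6
clock: 18.6
position: [0.5096, -0.2511, 0.1345]
ee_rot: [0.001, 0.066, 0.998, -0.001]
contact_force: [0.6, 0.6, -1.2]
width: 0.013
gripper_force: 41.6
clock: 19.0
position: [0.5053, -0.3229, 0.1339]
ee_rot: [0.0, 0.067, 0.998, 0.0]
contact_force: [-0.6, 0.2, -1.6]
width: 0.0132
gripper_force: 41.6
```

```bash
python3 -m inch '[{"claw":-1,"travel":[0,0,-0.2],"turn":0},{"claw":-1,"travel":[0,0,-0.34],"turn":0},{"claw":-1,"travel":[0,0,-0.375],"turn":0},{"claw":-1,"travel":[0,0,-0.385],"turn":0},{"claw":-1,"travel":[0,0,-0.385],"turn":0}]' 40
python3 -m inch '[{"claw":-0.3,"travel":[0,0,0],"turn":0},{"claw":-0.3,"travel":[0,0,0],"turn":0},{"claw":-0.3,"travel":[0,0,0],"turn":0},{"claw":-0.3,"travel":[0,0,0.15],"turn":0},{"claw":-0.3,"travel":[0,0,0.4],"turn":0}]'
python3 -m inch '[{"claw":-0.3,"travel":[0.36,0.85,0.1],"turn":-0.075},{"claw":0.2,"travel":[0.36,0.85,0.1],"turn":-0.075},{"claw":0.2,"travel":[0.36,0.85,0.1],"turn":-0.075},{"claw":0.2,"travel":[0.36,0.85,0.1],"turn":-0.075}]'
python3 -m inch '[{"claw":0.2,"travel":[0.3,0.8,-0.2],"turn":0},{"claw":0.2,"travel":[0.3,0.8,-0.2],"turn":0},{"claw":0.2,"travel":[0.3,0.8,-0.2],"turn":0},{"claw":0.2,"travel":[0.3,0.8,-0.2],"turn":0},{"claw":0.2,"travel":[0.3,0.8,-0.2],"turn":0}]'
python3 -c "
from h import *
print(yaw())
cv2.imwrite('pics/side4.png',imaging.get_image('side')[:,:,::-1])
a=cv2.imread('pics/side4.png')[150:380,270:450]; cv2.imwrite('pics/s4.png',cv2.resize(a,None,fx=2.6,fy=2.6))"
```

```text
clock: 19.5
position: [0.5058, -0.3211, 0.0579]
ee_rot: [0.0, 0.065, 0.998, 0.0]
contact_force: [-0.8, 1.4, -0.4]
width: 0.0127
gripper_force: 41.6
clock: 20.0
position: [0.5035, -0.3207, 0.1347]
ee_rot: [-0.003, 0.066, 0.998, 0.002]
contact_force: [1.3, -0.8, 0.6]
width: 0.0296
gripper_force: 0.0
clock: 20.4
position: [0.5783, -0.1499, 0.158]
ee_rot: [0.001, 0.183, 0.983, 0.0]
contact_force: [0.3, -0.5, 0.3]
width: 0.051
gripper_force: 0.0
clock: 20.9
position: [0.6379, 0.0115, 0.116]
ee_rot: [-0.001, 0.181, 0.984, 0.001]
contact_force: [-0.9, -1.4, 0.5]
width: 0.0514
gripper_force: 0.0
69.16620760692032
```

View pics/s4.png

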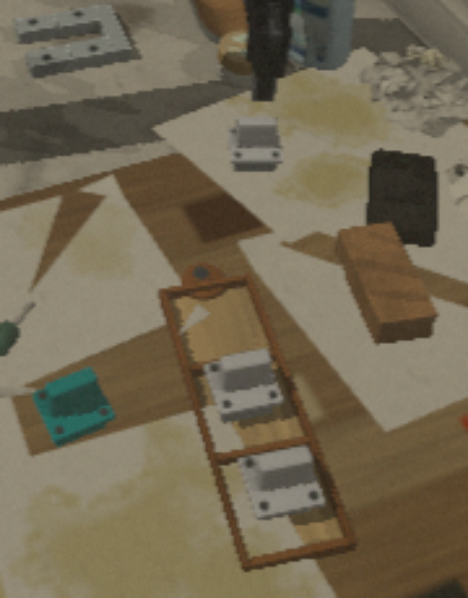

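Two shoes stand in their bays (middle and far). I'll grasp the third and carry it to the gauge.

```bash
python3 -m inch '[{"claw":0.2,"travel":[-0.006,-0.0175,-0.2],"turn":0},{"claw":0.2,"travel":[-0.006,-0.0175,-0.32],"turn":0},{"claw":-1,"travel":[-0.006,-0.0175,-0.32],"turn":0},{"claw":-1,"travel":[-0.006,-0.0175,-0.32],"turn":0},{"claw":-1,"travel":[-0.006,-0.0175,-0.32],"turn":0}]' 40
python3 -m inch '[{"claw":-1,"travel":[0,0,0],"turn":0},{"claw":-1,"travel":[0,0,0.2],"turn":0}]'
python3 -m inch '[{"claw":-1,"travel":[-0.7,0.8,0],"turn":0.1},{"claw":-1,"travel":[-0.7,0.8,0],"turn":0.1},{"claw":-1,"travel":[-0.7,0.8,0],"turn":0.1},{"claw":-1,"travel":[-0.7,0.8,0],"turn":0.1},{"claw":-1,"travel":[-0.7,0.8,0],"turn":0.1}]'
python3 -m inch '[{"claw":-1,"travel":[-0.35,0.44,0],"turn":0},{"claw":-1,"travel":[-0.35,0.44,0],"turn":0},{"claw":-1,"travel":[-0.35,0.44,0],"turn":0},{"claw":-1,"travel":[-0.35,0.44,0],"turn":0},{"claw":-1,"travel":[-0.35,0.44,0],"turn":0}]'
python3 -c "
from h import *
print(yaw())"
```

```text
clock: 21.45
position: [0.6376, 0.0034, 0.055]
ee_rot: [0.002, 0.183, 0.983, 0.0]
contact_force: [-0.2, 0.0, -0.7]
width: 0.013
gripper_force: 42.3
clock: 21.65
position: [0.6325, 0.0043, 0.0895]
ee_rot: [-0.005, 0.183, 0.983, -0.0]
contact_force: [-0.4, 0.2, -2.4]
width: 0.0128
gripper_force: 42.3
clock: 22.15
position: [0.4918, 0.1669, 0.0939]
ee_rot: [-0.001, 0.025, 1.0, 0.001]
contact_force: [0.3, -0.7, -1.0]
width: 0.013
gripper_force: 42.4
clock: 22.65
position: [0.4276, 0.2521, 0.0938]
ee_rot: [0.001, 0.026, 1.0, 0.0]
contact_force: [0.4, 0.7, -1.7]
width: 0.0132
gripper_force: 42.4
86.96866365360322
```

```bash
python3 -m inch '[{"claw":-1,"travel":[0,0.02,-0.17],"turn":0.001},{"claw":-1,"travel":[0.05,0.018,-0.19],"turn":0.001},{"claw":-1,"travel":[0.08,0.0165,-0.19],"turn":0.001},{"claw":-1,"travel":[0.1,0.0155,-0.19],"turn":0.001},{"claw":-1,"travel":[0.11,0.015,-0.19],"turn":0.001}]' 40
python3 -m inch '[{"claw":-1,"travel":[0.01,-0.0005,0],"turn":0},{"claw":-1,"travel":[0.02,-0.001,0],"turn":0},{"claw":-1,"travel":[0.03,-0.0015,0],"turn":0},{"claw":-1,"travel":[0.03,-0.0015,0],"turn":0}]' 
python3 -c "
from h import *
print(yaw(),get_state()['contact_force'],get_state()['moment'])"
```

```text
clock: 23.15
position: [0.4501, 0.2545, 0.0554]
ee_rot: [0.001, 0.026, 1.0, 0.0]
contact_force: [-0.7, -0.6, -0.9]
width: 0.0131
gripper_force: 43.0
clock: 23.55
position: [0.4545, 0.255, 0.0552]
ee_rot: [0.0, 0.025, 1.0, 0.0]
contact_force: [-0.7, -0.2, -1.5]
width: 0.0129
gripper_force: 43.0
87.10266071791635 [-0.71338787 -0.24308651 -1.53057925] [-0.03651808 -0.06432672 -0.02301322]
```

```bash
python3 -m inch '[{"claw":-1,"travel":[0.01,-0.0005,0],"turn":0},{"claw":-1,"travel":[0.02,-0.001,0],"turn":0},{"claw":-1,"travel":[0.02,-0.001,0],"turn":0}]' 
python3 -c "
from h import *
print(yaw(),get_state()['contact_force'],get_state()['moment'])"
```

```text
clock: 23.85
position: [0.4566, 0.2547, 0.0549]
ee_rot: [-0.002, 0.026, 1.0, -0.0]
contact_force: [-4.7, 1.2, 0.3]
width: 0.0131
gripper_force: 43.5
87.0741887188914 [-4.68025107  1.1691869   0.25713851] [ 0.14963537  0.76531552 -0.02616562]
```

Stopped at the mouth while on the known centre line. I'll feel both ways to confirm.

```bash
python3 -m inch '[{"claw":-1,"travel":[0,0.006,0],"turn":0},{"claw":-1,"travel":[0,0.012,0],"turn":0},{"claw":-1,"travel":[0,0.012,0],"turn":0}]'
python3 -m inch '[{"claw":-1,"travel":[0,-0.006,0],"turn":0},{"claw":-1,"travel":[0,-0.012,0],"turn":0},{"claw":-1,"travel":[0,-0.018,0],"turn":0},{"claw":-1,"travel":[0,-0.024,0],"turn":0},{"claw":-1,"travel":[0,-0.024,0],"turn":0}]'
python3 -m inch '[{"claw":-1,"travel":[0,0.006,0],"turn":0},{"claw":-1,"travel":[0,0.012,0],"turn":0},{"claw":-1,"travel":[0.005,0.012,0],"turn":0},{"claw":-1,"travel":[0.005,0.012,0],"turn":0}]'
```

```text
clock: 24.15
position: [0.4568, 0.2566, 0.0546]
ee_rot: [-0.001, 0.025, 1.0, -0.001]
contact_force: [-4.5, -1.8, -0.4]
width: 0.0131
gripper_force: 43.1
clock: 24.65
position: [0.457, 0.2548, 0.0548]
ee_rot: [-0.001, 0.026, 1.0, 0.002]
contact_force: [-6.7, 6.8, -2.1]
width: 0.0132
gripper_force: 43.0
clock: 25.05
position: [0.4571, 0.2553, 0.0547]
ee_rot: [-0.002, 0.026, 1.0, 0.0]
contact_force: [-7.1, 2.7, -0.4]
width: 0.0128
gripper_force: 43.4
```

No entry anywhere across the feel range, with 7 N pressing, so this is the 37 mm tongue and goes in the tab bay.

```bash
python3 -m inch '[{"claw":-1,"travel":[-0.03,0,0],"turn":0},{"claw":-1,"travel":[-0.03,0,0.2],"turn":0},{"claw":-1,"travel":[-0.03,0,0.4],"turn":0},{"claw":-1,"travel":[0,-0.25,0.4],"turn":0},{"claw":-1,"travel":[0.03,-0.5,0.4],"turn":0}]' 40
python3 -m inch '[{"claw":-1,"travel":[0.16,-0.8,0],"turn":-0.026},{"claw":-1,"travel":[0.16,-0.8,0],"turn":-0.026},{"claw":-1,"travel":[0.16,-0.8,0],"turn":-0.026},{"claw":-1,"travel":[0.16,-0.8,0],"turn":-0.026}]' 40
python3 -m inch '[{"claw":-1,"travel":[0.13,-0.8,0],"turn":0},{"claw":-1,"travel":[0.13,-0.8,0],"turn":0},{"claw":-1,"travel":[0.13,-0.8,0],"turn":0},{"claw":-1,"travel":[0.13,-0.8,0],"turn":0},{"claw":-1,"travel":[0.13,-0.8,0],"turn":0}]' 40
```

```text
clock: 25.55
position: [0.4687, 0.1558, 0.1376]
ee_rot: [0.005, 0.023, 1.0, 0.001]
contact_force: [0.9, -1.1, -1.9]
width: 0.0133
gripper_force: 43.0
clock: 25.95
position: [0.5006, -0.0097, 0.1361]
ee_rot: [0.004, 0.068, 0.998, -0.002]
contact_force: [-0.1, 0.4, -0.8]
width: 0.0126
gripper_force: 43.0
clock: 26.45
position: [0.5246, -0.1667, 0.1353]
ee_rot: [0.001, 0.068, 0.998, -0.001]
contact_force: [-0.3, -0.0, -1.2]
width: 0.0132
gripper_force: 43.0
```

```bash
python3 -m inch '[{"claw":-1,"travel":[0.005,0.012,-0.2],"turn":0},{"claw":-1,"travel":[0.005,0.012,-0.34],"turn":0},{"claw":-1,"travel":[0.005,0.012,-0.375],"turn":0},{"claw":-1,"travel":[0.005,0.012,-0.385],"turn":0},{"claw":-1,"travel":[0.005,0.012,-0.385],"turn":0}]' 40
python3 -m inch '[{"claw":-0.3,"travel":[0,0,0],"turn":0},{"claw":-0.3,"travel":[0,0,0],"turn":0},{"claw":-0.3,"travel":[0,0,0],"turn":0},{"claw":-0.3,"travel":[0,0,0.15],"turn":0},{"claw":-0.3,"travel":[0,0,0.4],"turn":0}]'
python3 -m inch '[{"claw":-0.3,"travel":[-0.3,0.8,0.3],"turn":0},{"claw":-0.3,"travel":[-0.3,0.8,0.3],"turn":0},{"claw":-0.3,"travel":[-0.3,0.8,0.3],"turn":0},{"claw":-0.3,"travel":[-0.3,0.8,0.3],"turn":0},{"claw":-0.3,"travel":[-0.3,0.8,0.3],"turn":0}]'
python3 -c "
from h import *
for n in('top','side'): cv2.imwrite(f'pics/{n}5.png',imaging.get_image(n)[:,:,::-1])
a=cv2.resize(cv2.imread('pics/top5.png')[165:245,360:500],None,fx=5,fy=5,interpolation=cv2.INTER_CUBIC)[:, :400*2]
b=cv2.resize(cv2.imread('pics/side5.png')[240:380,310:420],None,fx=1.42*2,fy=1.42*2)[:200*2]
b=cv2.resize(cv2.imread('pics/side5.png')[250:372,310:420],(110*20//10,122*20//10))
c=np.zeros((600,700,3),np.uint8); c[:400]=a[:, :700]; d=cv2.resize(cv2.imread('pics/side5.png')[240:380,310:420],(157,200)); c[400:600,:157]=d; cv2.imwrite('pics/c5.png',c)"
```

```text
clock: 26.95
position: [0.5246, -0.1609, 0.0588]
ee_rot: [0.001, 0.065, 0.998, 0.0]
contact_force: [0.1, -0.3, -1.3]
width: 0.0129
gripper_force: 43.1
clock: 27.45
position: [0.5218, -0.1612, 0.1362]
ee_rot: [-0.004, 0.066, 0.998, 0.001]
contact_force: [1.4, -0.8, -0.0]
width: 0.0299
gripper_force: 0.0
clock: 27.95
position: [0.4631, 0.0007, 0.2001]
ee_rot: [0.001, 0.064, 0.998, 0.001]
contact_force: [0.3, -1.5, -0.2]
width: 0.0303
gripper_force: 0.0
```

View pics/c5.png

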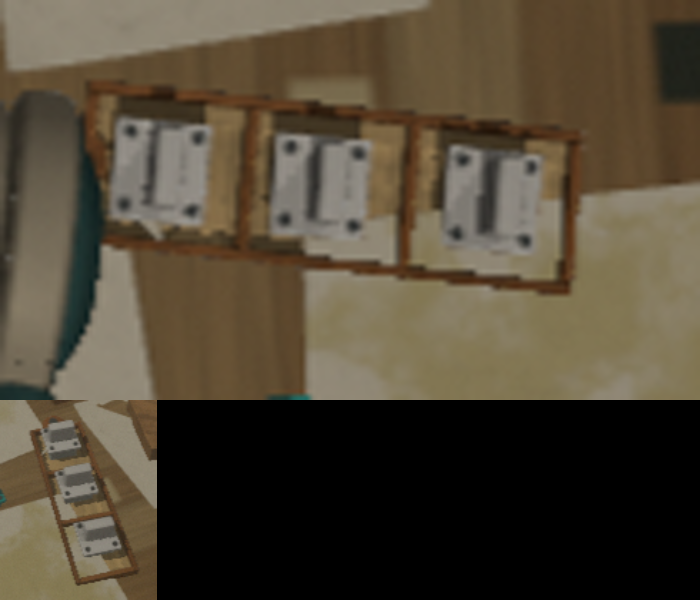

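All three shoes stand upright and near-centred in their bays, and the arm is clear of them. I'll hand the job in.

```bash
python3 -c "
from rig import ticket; print(ticket.sign_off())"
```

```text
the job is handed in; nothing more can be done
None
```

I gauged all three shoes and set each upright in its bay: the 37 mm next to the tab, the 33 mm in the middle and the 29 mm in the far bay. I handed the job in at about 28 s; the hand-in returned no verdict.

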